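Meter one fuse from the slide-gate hopper and clip it into its holder

TASK

Pull the hopper's red-handled bottom slide gate partway open so that only the rearmost fuse drops out and rolls down to the pick-up lip, then push the gate fully shut with the other two fuses still inside. Take the released fuse and load it into the black fuse holder: one end against the spring contact, then the other end pressed down into the clip until it lies level and held. Leave the bottle, the meter, the screwdriver and the carton where they are, the bottle standing.

Things in the scene. Friction and masses are not known exactly. Their poses are not given: they have to be found in the camera images.
- hopper: White fuse hopper fixed on the bench; origin on the bench under its bin's centre; x points from the gate handle to the pick-up lip. Three lanes in a row along x (centres x = -28, 0, +28, each 25 x 64 mm) each hold one fuse lying along y on the gate (gate top 65 mm high). Pulling the gate to -x uncovers the +28 lane first: its fuse drops by 30 mm of draw; the next one falls from about 40 mm.
- bin_top (a point): Centre of the hopper's open bin top, 105 mm above the bench. The bin is 87 (x) x 70 (y) mm outside; flared rims on its two y sides rise to 130 mm height and reach y = +-51 mm. Axes as the hopper's.
- pickup (a point): Where the released fuse's centre comes to rest, lying along y, 17 mm above the bench, 70 mm behind the bin wall (axes as the hopper's). The ramp, 64 mm wide with side walls 34 mm high, falls 10 degrees to +x; its surface here is 6 mm above the bench. The fuse rests at +x against two blue lip blocks 26 mm high, with a 34 mm wide gap between them for a finger.
- gate (a joint): Draw of the slide gate in m: 0 shut, grows as it is pulled towards the hopper's -x, stop at 0.090. It may start a few mm open. Friction about 2 to 4 N, stays where it is left.
- gate_handle (a point): Grip point on the red upright handle tab of the gate (moves with the gate): tab 12 mm thick in hopper x, 36 mm wide in hopper y, from 65 to 101 mm height; the point is at its middle, 85 mm above the bench; with the gate shut the tab stands 44 mm in front of the bin wall. The 5 mm steel gate plate runs beneath it at 60 to 65 mm height.
- fuse_back_center (a point): Centre of the rearmost fuse (lane at x = +28), the one to release and load: cylinder 22 mm diameter, 58 mm long along its own y axis, white ceramic with brass end caps, about 60 g, both ends alike.
- fuse_mid_center (a point): Centre of the fuse in the middle lane, same kind; it must stay in the hopper.
- fuse_front_center (a point): Centre of the fuse in the front lane (nearest the gate handle), same kind; it must stay in the hopper.
- holder: Black fuse holder fixed on the bench, base 60 (x) x 100 (y) x 12 mm; origin on the bench. The fuse lies along y on a rib 16 mm wide, top 20 mm high. Spring contact at the +y end; red end stop at the -y end, 20 mm wide, inner face at y = -29, top 32 mm high. At y = 19 to 29 two fixed guides 24 mm apart, 34 mm high. From y = -17 to 18 both sides are free for fingers down to 13 mm height.
- clip (a point): Middle of the sprung copper clip near the holder's -y end (y = -24), 37 mm above the bench. Two jaws, 10 mm long in y, outer faces at x = +-17, their bumps 20 mm apart at this height, tops 40 mm high. They spread when the fuse end is pressed down between them (about 5 to 12 N) and then hold it down.
- seat (a point): Where the centre of a fully seated fuse lies, 31 mm above the bench; axes as the holder's: y points to the spring contact, x across the fuse.
- spring (a joint): Travel in m of the spring contact, a copper plate 20 mm wide, from 21 to 39 mm height. At 0 its face is at y = +24 of the holder; it gives towards +y up to 0.013. About 0.6 N per mm plus 1.8 N. A seated fuse holds it at 0.005.
- can: Small upright aluminium bottle with green label and black cap, 50 mm diameter, 150 mm tall, loose, between hopper and holder; origin at centre of its foot. Leave alone.
- meter: Yellow multimeter lying flat, 75 x 140 mm, 40 mm high over its dial, loose, beyond the holder; origin at centre of its underside, long side along its y. Leave alone.
- driver: Orange-handled screwdriver 150 mm long, lying along its own x, loose, on the robot's side of the holder. Leave alone.
- carton: Closed brown cardboard carton, 90 (x) x 50 (y) mm, 45 mm high, loose, beside the hopper; origin at centre of its underside. Leave alone.
Mind the look-alikes: they are no part of the job. What is shaped like the part that bears fuse_mid_center but green is not meant. Of the things that look like the holder, the smaller one is meant.

How it is judged:
By the outcome, as a careful person would: the job done as asked, in the order asked, and still so for the second after the job is handed in, with the robot touching nothing.
It also fails if it takes over 54 s, if anything falls off the work surface, if the arm or the gripper's body presses on something with over 40 N, if the wrist force passes 120 N, or if a joint passes its speed limit or range.

ROBOT

A 6-joint arm with a two-finger parallel gripper is mounted at the origin on the work surface. World frame = base frame: x ahead of the robot, y to its left, z up, the work surface at z = 0. Lengths are in m, angles in rad, forces in N, time in s.
With the tool pointing down it reaches from about 0.3 to 0.875 m from the base axis. Payload 6.4 kg.
Tool frame: the origin (TCP) lies where the fingers leave the gripper's body, on its centre line; the fingertips stand 73 mm ahead of it and the grasp point (between the pads) lies 54 mm ahead of it; z points along the fingers, y is the line along which they close (so a half turn about z gives the same grasp; the last joint's range is limited). The gripper opens to 85 mm and grips with 20 to 120 N. Pads are 22 mm wide; open, the fingers measure 114 mm over their backs; the gripper's body (76 mm by 85 mm) begins 54 mm behind the grasp point. The pads swing forward as they close: fully open they stand 13 mm farther back than shut.
Start: joints at [-1.476, 0.181, 1.607, -0, 1.354, -0.206], TCP at [0.17, -0.549, 0.304] pointing down, gripper open.
Joint ranges: [-2.99, 2.99], [-0.89, 2.07], [0.3, 2.58], [-1.14, 4.28], [0, 2.63], [-3.12, 3.12]. Speed limits (rad/s): [2.57, 2.57, 3.01, 3.14, 3.14, 3.14].

INTERFACE

Orientations are given as a unit quaternion [x, y, z, w].
In Python, from cell import bot gives the robot as it stands.
- The arm moves only by the shell command python3 -m pendant 'ROWS' [OPENING] [FORCE]. ROWS is JSON, a list of rows, each an object with "translation": the shift along the tool's x, y, z in cm, a list of three; "rotation": the turn, a rotation vector about the tool's x, y, z in rad, a list of three. In form: [{"translation": [x, y, z], "rotation": [rx, ry, rz]}, ...]. A call has 1 to 8 rows; each row is the pose to reach, as a shift and turn from the pose commanded when the call began, along the tool's axes at that moment; what a row does not reach only later rows make up. A row lasts 1/12 s, in which the tool goes at most 41.7 mm and 7.16 degrees, less where a joint would pass 70% of its speed; a pose out of reach is approached as far as the arm can. A call with a gripper value outside its range is refused whole. OPENING is the opening, from 0 (shut) to 1 (fully open), set as the call begins (- or left out, the last holds). The fingers move at their own pace and stop on an object; FORCE is the grip in N (left out, the last holds). Time passes only in rows, so rows that repeat a pose let the fingers close. It gives the time, the measured TCP pose, the force, the opening and the grip force at its end, in the units of the state.
- bot.observe(): the state, without advancing time (a new reading comes with each control period).
- bot.snapshot(name): name is "scene" or "top" or "wrist"; returns a dict with "color" (420x560x3 uint8, red, green, blue), "K" (3x3 intrinsics, pixels), "world_from_camera" (4x4, takes a point from camera to world coordinates); the wrist camera has in their place "tool_from_camera" (4x4, takes a point from camera to tool coordinates, whose origin is the TCP and whose axes are the flange's). Camera axes: x right, y down, z forward; pixel columns grow to the right and rows downward; lengths in m; the calibration is good to about 2 mm. A picture is of the moment at which its call begins: read the wrist's pose just before it. There is no depth.
- bot.job_done(): hands the job in; it is judged then, once.
The state is a dict: "clock": time; "joints": joint angles; "qvel": joint speeds; "joint_efforts": joint torques, N m; "ee_pos": TCP position; "ee_rot": TCP orientation; "ft_force": force on the tool from outside, world axes, zero at the start; "wrist_torque": the same for the moment, N m; "finger_gap": opening from 0.0 (shut) to 1.0 (fully open); "finger_force": force on a finger pad.
Only numpy, scipy, OpenCV 4.12 (cv2) and the standard library are available. Lean on these libraries where they do the work, as an engineer would, in place of code of your own. Each camera call takes 0.05 s, during which the arm holds its last target. There are 200 camera calls.

## Working session

There is one attempt and no reset: what is moved stays moved. The work goes in short steps, Python scripts to look and compute and a shell command to move; the robot and the scene stay as the last step left them, time stands still between calls to the robot, and variables do not carry over. Pictures are saved under pics/ and viewed, at most 10 in all, crops included, and the job is handed in when it is done.

```bash
mkdir -p pics; ls
cat > h.py <<'E'
import numpy as np, cv2
from cell import bot
from scipy.spatial.transform import Rotation as R
def snap(n,f):
    s=bot.snapshot(n); cv2.imwrite(f'pics/{f}.png',cv2.cvtColor(s['color'],cv2.COLOR_RGB2BGR)); np.savez(f'pics/{f}.npz',K=s['K'],T=s.get('world_from_camera',s.get('tool_from_camera'))); return s
def ray(f,u,v,z,T=None):
    d=np.load(f'pics/{f}.npz'); T=d['T'] if T is None else T@d['T']
    r=T[:3,:3]@np.linalg.inv(d['K'])@[u,v,1]; o=T[:3,3]
    return o+r*(z-o[2])/r[2]
def proj(f,p,T=None):
    d=np.load(f'pics/{f}.npz'); T=d['T'] if T is None else T@d['T']
    q=np.linalg.inv(T)@np.append(p,1); q=d['K']@q[:3]; return q[:2]/q[2]
E
python3 - <<'E'
from h import *
o=bot.observe()
print(o)
for n in('top','scene'):
    s=snap(n,n+'1'); print(s['K'],s['world_from_camera'])
    im=cv2.imread(f'pics/{n}1.png'); cv2.imwrite(f'pics/{n}1b.png',cv2.resize(im,(800,600),interpolation=cv2.INTER_CUBIC))
E
```

```text
pics
{'clock': 0.0, 'joints': array([-1.47635070e+00,  1.81522310e-01,  1.60801169e+00, -3.08133403e-05,
        1.35377131e+00, -2.06267871e-01]), 'qvel': array([ 4.54391911e-04, -1.37034971e-03,  4.70033866e-05, -8.79742634e-04,
       -8.72687981e-04, -1.06584599e-03]), 'joint_efforts': array([-5.36251846e-04, -4.44873440e+01, -3.51335335e+01, -3.60448330e-04,
        9.03343549e-03, -1.65186640e-05]), 'ee_pos': array([ 0.17030231, -0.54875765,  0.30299279]), 'ee_rot': array([ 9.88716842e-01,  1.49794102e-01,  3.28344762e-05, -8.55831731e-04]), 'ft_force': array([ 0.9906466 ,  0.20701891, -0.84549222]), 'wrist_torque': array([ 0.02994896, -0.03743085,  0.05592489]), 'finger_force': 0.0, 'finger_gap': 1.0007746229475158}
[[515.74530372   0.         280.53890706]
 [  0.         515.74530372 202.51747578]
 [  0.           0.           1.        ]] [[-0.0241078  -0.9964069   0.08119178  0.43107732]
 [-0.99968868  0.02350521 -0.0083696   0.01866859]
 [ 0.00643109 -0.08136828 -0.99666336  1.13069466]
 [ 0.          0.          0.          1.        ]]
[[430.22599417   0.         276.60946756]
 [  0.         430.22599417 210.3950307 ]
 [  0.           0.           1.        ]] [[-0.74327095  0.50943336 -0.43361958  0.84537175]
 [ 0.6688648   0.57845544 -0.46691454  0.37756289]
 [ 0.01296776 -0.63707689 -0.77069117  0.70261181]
 [ 0.          0.          0.          1.        ]]
```

View pics/top1b.png

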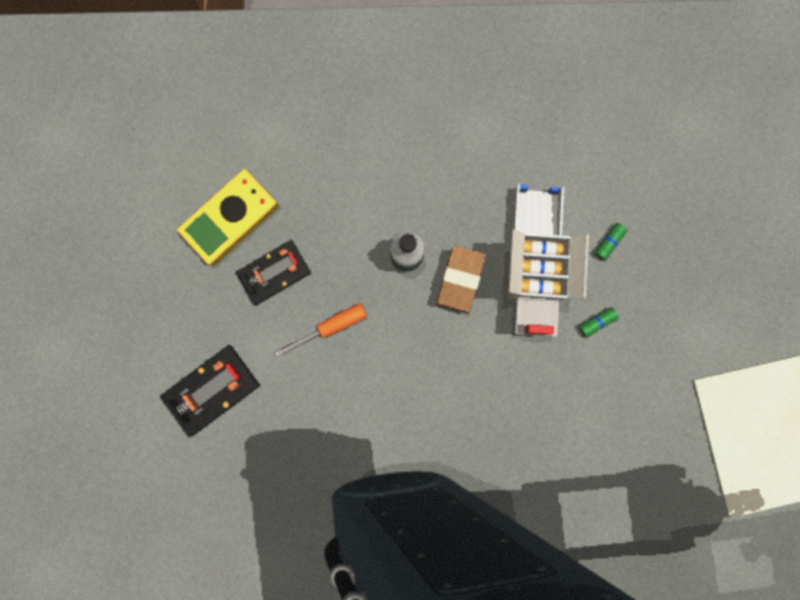

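View pics/scene1b.png

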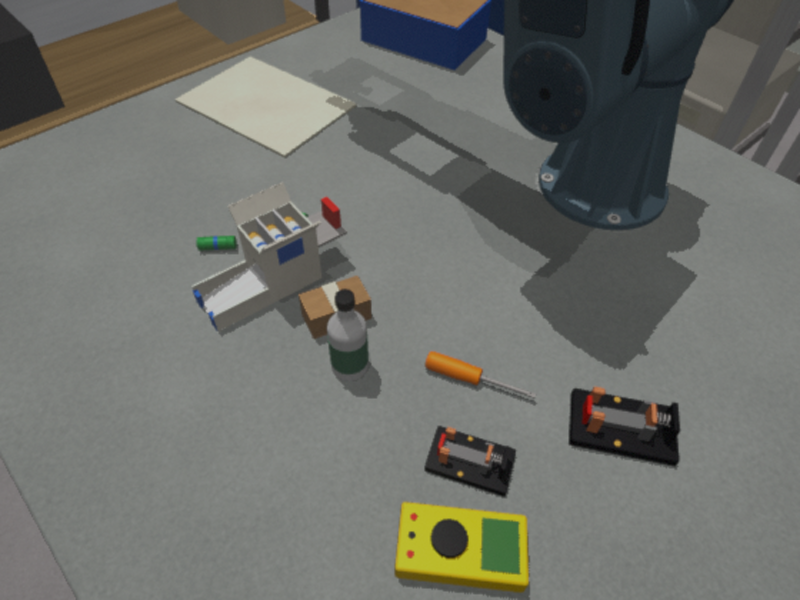

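The top view shows the hopper at (540,265) with its lip at the top (540,188) and the red handle at (540,330). There are two black holders: a small one at (273,272) and a larger one at (210,390). The smaller one fits the description, lying between the meter and the driver. The green cylinders at (612,241) and (599,322) are decoys. I'll confirm this in one enlarged crop.

Run:
```python
from h import *
im=cv2.imread('pics/top1.png')
a=im[160:220,160:220]; b=im[120:240,345:425]
A=cv2.resize(a,(400,400),interpolation=cv2.INTER_CUBIC); B=cv2.resize(b,(400,600),interpolation=cv2.INTER_CUBIC)
C=np.zeros((600,800,3),np.uint8); C[:400,:400]=A; C[:,400:]=B
cv2.imwrite('pics/crop1.png',C)
```

```text
(no output)
```

View pics/crop1.png

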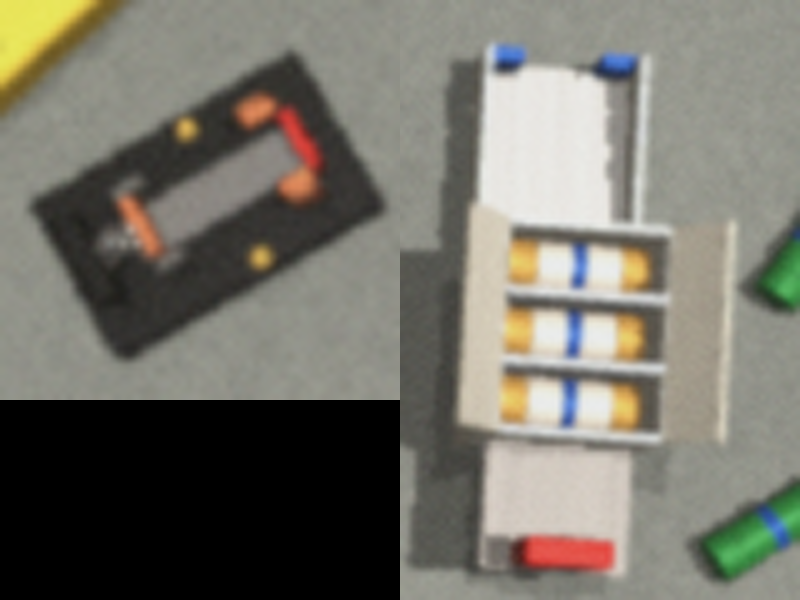

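The crop confirms both parts. The smaller holder has base corners at (33,205), (290,52), (384,208), (122,358), with the red stop at the upper right and the spring at the lower left. The hopper's rims, red handle (569,552) and blue lip blocks (508,56), (617,62) are clear.

Run:
```python
from h import *
H=lambda U,V,z: ray('top1',(U+.5)/6.6667-.5+160,(V+.5)/6.6667-.5+160,z)
P=lambda U,V,z: ray('top1',(U-400+.5)/5-.5+345,(V+.5)/5-.5+120,z)
c=[H(*q,.012) for q in((33,205),(290,52),(384,208),(122,358))]
print('base',np.round(c,4),np.mean(c,0),[np.linalg.norm(c[i]-c[i-1]) for i in range(4)])
y=(c[0]-c[1]+c[3]-c[2]);print('holder +y ang',np.degrees(np.arctan2(y[1],y[0])))
print('stop',H(300,137,.032),'spring',H(140,225,.039), 'jaws',H(256,108,.04),H(297,184,.04))
r=[P(458,425,.13),P(472,205,.13),P(735,222,.13),P(727,440,.13)]
print('rim',np.round(r,4),np.mean(r,0))
for a,b in((0,1),(3,2)): d=r[b]-r[a];print(np.degrees(np.arctan2(d[1],d[0])),np.linalg.norm(d))
d=r[0]-r[3];print('y width',np.linalg.norm(d),np.degrees(np.arctan2(d[1],d[0])))
print('lip',P(508,52,.026),P(617,60,.026))
h=[P(*q,.101) for q in((524,540),(612,540),(612,568),(525,566))];print('handle',np.round(h,4),np.mean(h,0))
print('fuses',[np.round(P(u,v,.080),4) for u,v in((578,265),(573,331),(569,401))])
# bottle, driver, carton
t=lambda u,v,z: ray('top1',(u+.5)*.7-.5,(v+.5)*.7-.5,z)
print('bottle',t(408,241,.15),'carton',t(462,279,.045),'meter',t(228,216,.03),'driver',t(276,354,.01),t(365,311,.01))
```

```text
base [[0.5548 0.2612 0.012 ]
 [0.6033 0.1767 0.012 ]
 [0.5511 0.1467 0.012 ]
 [0.5041 0.2325 0.012 ]] [0.55331188 0.20428272 0.012     ] [np.float64(0.058262391550839704), np.float64(0.09736189394434498), np.float64(0.06019453385684324), np.float64(0.09793520161625272)]
holder +y ang 119.29392384568882
stop [0.57255305 0.17103038 0.032     ] spring [0.54460549 0.22132282 0.039     ] jaws [0.58117346 0.18384016 0.04      ] [0.55646085 0.17105917 0.04      ]
rim [[ 0.5051 -0.137   0.13  ]
 [ 0.5914 -0.1456  0.13  ]
 [ 0.5823 -0.2486  0.13  ]
 [ 0.4967 -0.2417  0.13  ]] [ 0.54388719 -0.19322292  0.13      ]
-5.696430882958212 0.08682397888417197
-4.650756728901473 0.0858992873653236
y width 0.1050147062721824 85.44684605131398
lip [ 0.67498082 -0.18081287  0.026     ] [ 0.67037195 -0.22816719  0.026     ]
handle [[ 0.4605 -0.1662  0.101 ]
 [ 0.4597 -0.2014  0.101 ]
 [ 0.4485 -0.201   0.101 ]
 [ 0.4501 -0.1662  0.101 ]] [ 0.45471437 -0.18370341  0.101     ]
fuses [array([ 0.5735, -0.1965,  0.08  ]), array([ 0.5463, -0.1934,  0.08  ]), array([ 0.5175, -0.1906,  0.08  ])]
bottle [ 5.76103923e-01 -5.61598543e-04  1.50000000e-01] carton [ 0.53302575 -0.08116819  0.045     ] meter [0.63818107 0.26769677 0.03      ] driver [0.4289432  0.20075721 0.01      ] [0.49087924 0.06480414 0.01      ]
```

```bash
cat >> h.py <<'E'
def goal(g,ydeg,tilt=0,reach=.054):
    """rows to bring grasp point to g, tool y at heading ydeg, then tilted about own y/x"""
    o=bot.observe(); R0=R.from_quat(o['ee_rot'])
    a=np.radians(ydeg); y=np.array([np.cos(a),np.sin(a),0]); z=np.array([0,0,-1.]); x=np.cross(y,z)
    Rg=R.from_matrix(np.c_[x,y,z])
    if not np.isscalar(tilt): Rg=Rg*R.from_rotvec(np.radians(tilt))
    p=np.array(g)-Rg.apply([0,0,reach])
    print('T cm',np.round(R0.inv().apply(p-o['ee_pos'])*100,2),'rot',np.round((R0.inv()*Rg).as_rotvec(),3),'j',np.round(o['joints'],2),'F',np.round(o['ft_force'],1),'t',o['clock'],'gap',round(o['finger_gap'],3),'gp',np.round(o['ee_pos']+R0.apply([0,0,reach]),4))
E
python3 -c "
from h import *
goal((.4547,-.1837,.20),-5.2)"
```

```text
T cm [ 37.97 -26.43   4.96] rot [-1.000e-03 -1.000e-03 -1.179e+00] j [-1.48  0.18  1.61  0.    1.35 -0.21] F [ 0.3 -0.4 -0.9] t 0.1 gap 0.998 gp [ 0.1704 -0.5487  0.2491]
```

```bash
python3 -m pendant '[{"translation":[20,-14,2],"rotation":[0,0,-0.6]},{"translation":[38,-26.4,3],"rotation":[0,0,-1.18]},{"translation":[38,-26.4,5],"rotation":[0,0,-1.18]},{"translation":[38,-26.4,5],"rotation":[0,0,-1.18]},{"translation":[38,-26.4,5],"rotation":[0,0,-1.18]},{"translation":[38,-26.4,5],"rotation":[0,0,-1.18]},{"translation":[38,-26.4,5],"rotation":[0,0,-1.18]},{"translation":[38,-26.4,5],"rotation":[0,0,-1.18]}]' 0.4 60; python3 -c "
from h import *
goal((.4547,-.1837,.20),-5.2)"
```

```text
clock: 0.77
ee_pos: [0.375, -0.2859, 0.2687]
ee_rot: [0.794, 0.608, 0.0, -0.0]
ft_force: [1.1, 0.3, -0.5]
finger_gap: 0.398
finger_force: 0.0
T cm [11.95  5.03  1.47] rot [-0.    -0.    -0.173] j [-0.9  -0.02  1.9   0.    1.26 -0.64] F [ 1.1  0.3 -0.5] t 0.7667 gap 0.398 gp [ 0.3749 -0.2859  0.2147]
```

```bash
python3 -m pendant '[{"translation":[12,5,1.5],"rotation":[0,0,-0.173]},{"translation":[12,5,1.5],"rotation":[0,0,-0.173]},{"translation":[12,5,1.5],"rotation":[0,0,-0.173]},{"translation":[12,5,1.5],"rotation":[0,0,-0.173]},{"translation":[12,5,1.5],"rotation":[0,0,-0.173]},{"translation":[12,5,1.5],"rotation":[0,0,-0.173]}]'
python3 - <<'E'
from h import *
o=bot.observe(); s=snap('wrist','w1'); print(s['tool_from_camera'])
T=np.eye(4);T[:3,:3]=R.from_quat(o['ee_rot']).as_matrix();T[:3,3]=o['ee_pos'];np.save('pics/w1T.npy',T)
im=cv2.imread('pics/w1.png'); cv2.imwrite('pics/w1b.png',cv2.resize(im,(800,600),interpolation=cv2.INTER_CUBIC))
goal((.4547,-.1837,.20),-5.2)
print([np.round(proj('w1',p,T)/.7) for p in((.4547,-.1837,.101),(.544,-.193,.08))])
E
```

```text
clock: 1.27
ee_pos: [0.4544, -0.1853, 0.2538]
ee_rot: [0.74, 0.673, -0.0, -0.0]
ft_force: [0.3, -0.4, -1.2]
finger_gap: 0.401
finger_force: 0.0
[[ 7.23238133e-05 -9.54636892e-01 -2.97772396e-01  7.64459873e-02]
 [ 9.99999934e-01  1.74803019e-04 -3.17523059e-04  1.77196941e-04]
 [ 3.55170740e-04 -2.97772354e-01  9.54636842e-01 -7.04687733e-02]
 [ 0.00000000e+00  0.00000000e+00  0.00000000e+00  1.00000000e+00]]
T cm [ 0.25  0.04 -0.  ] rot [-0.001  0.    -0.006] j [-0.63  0.04  1.86 -0.    1.23 -0.53] F [-0.3 -0.4 -0.1] t 1.3167 gap 0.401 gp [ 0.4541 -0.1861  0.2   ]
[array([402., 312.]), array([562., 302.])]
```

View pics/w1b.png

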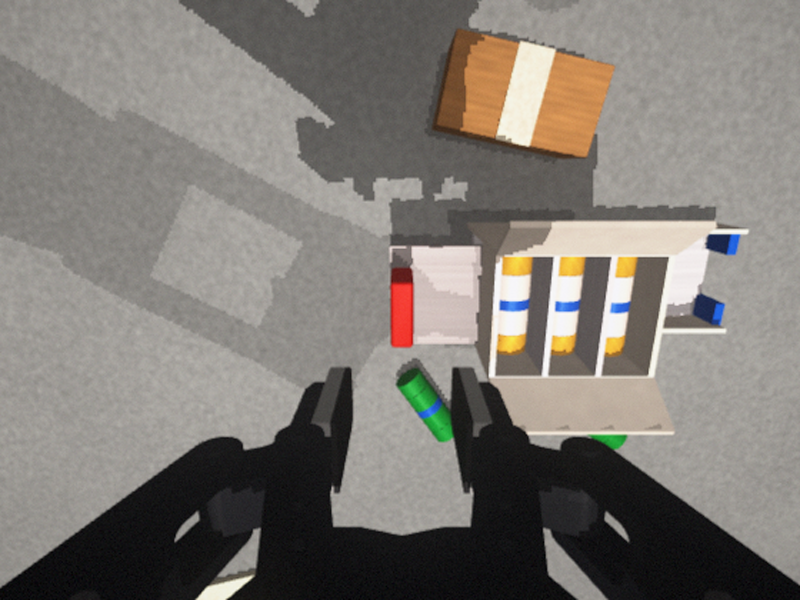

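The wrist view shows the red handle at (402,307), against a predicted (402,312). That agrees within 2 mm, and the hopper's axis lies along the image rows.

```bash
python3 -m pendant '[{"translation":[0.3,0,4],"rotation":[0,0,0]},{"translation":[0.3,0,8],"rotation":[0,0,0]},{"translation":[0.3,0,11.1],"rotation":[0,0,0]},{"translation":[0.3,0,11.1],"rotation":[0,0,0]},{"translation":[0.3,0,11.1],"rotation":[0,0,0]}]' 
python3 -m pendant '[{"translation":[0,0,0],"rotation":[0,0,0]},{"translation":[0,0,0],"rotation":[0,0,0]},{"translation":[0,0,0],"rotation":[0,0,0]},{"translation":[0,0,0],"rotation":[0,0,0]}]' 0 60
python3 - <<'E'
from h import *
goal((.4547,-.1837,.088),-5.2); snap('wrist','w2')
E
```

```text
clock: 1.73
ee_pos: [0.4535, -0.1837, 0.1423]
ee_rot: [0.742, 0.671, -0.0, -0.001]
ft_force: [0.0, 0.0, 0.7]
finger_gap: 0.401
finger_force: 0.0
clock: 2.07
ee_pos: [0.4554, -0.1838, 0.1448]
ee_rot: [0.741, 0.672, -0.0, 0.002]
ft_force: [-2.3, -3.5, 6.0]
finger_gap: 0.128
finger_force: 59.2
T cm [-0.   -0.07  0.28] rot [ 0.002  0.002 -0.006] j [-0.63  0.21  1.94 -0.    0.99 -0.53] F [-2.3 -3.5  6. ] t 2.0667 gap 0.128 gp [ 0.4555 -0.1839  0.0908]
```

```bash
python3 -m pendant '[{"translation":[0,0,-0.3],"rotation":[0,0,0]},{"translation":[0,0.3,-0.3],"rotation":[0,0,0]},{"translation":[0,0.5,-0.3],"rotation":[0,0,0]},{"translation":[0,0.5,-0.3],"rotation":[0,0,0]},{"translation":[0,0.5,-0.3],"rotation":[0,0,0]}]'
python3 - <<'E'
from h import *
goal((.4555,-.1839,.091),-5.2)
E
```

```text
clock: 2.53
ee_pos: [0.4565, -0.1838, 0.145]
ee_rot: [0.74, 0.672, -0.003, -0.002]
ft_force: [-16.1, -9.0, -0.7]
finger_gap: 0.128
finger_force: 63.6
T cm [-0.02 -0.1  -0.  ] rot [-0.008  0.001 -0.005] j [-0.62  0.21  1.93 -0.01  1.01 -0.52] F [-16.1  -9.   -0.7] t 2.5333 gap 0.128 gp [ 0.4561 -0.1838  0.091 ]
```

```bash
python3 -m pendant '[{"translation":[0,-1,0],"rotation":[0,0,0]},{"translation":[0,-2,0],"rotation":[0,0,0]},{"translation":[0,-2.8,0],"rotation":[0,0,0]},{"translation":[0,-3.3,0],"rotation":[0,0,0]},{"translation":[0,-3.3,0],"rotation":[0,0,0]},{"translation":[0,-3.3,0],"rotation":[0,0,0]},{"translation":[0,-3.3,0],"rotation":[0,0,0]}]'
python3 - <<'E'
from h import *
goal((.4560-.0334,-.1838+.003,.091),-5.2)
E
```

```text
clock: 3.12
ee_pos: [0.4256, -0.1808, 0.145]
ee_rot: [0.74, 0.672, -0.002, 0.0]
ft_force: [-3.9, -11.5, -13.7]
finger_gap: 0.126
finger_force: 61.7
T cm [-0.03 -0.3   0.  ] rot [-0.002  0.002 -0.006] j [-0.66  0.15  2.01 -0.    0.99 -0.56] F [ -3.9 -11.5 -13.7] t 3.1167 gap 0.126 gp [ 0.4255 -0.181   0.091 ]
```

```bash
python3 -m pendant '[{"translation":[-0.2,-0.1,0.2],"rotation":[0,0,0]},{"translation":[-0.2,-0.25,0.2],"rotation":[0,0,0]},{"translation":[-0.2,-0.25,0.2],"rotation":[0,0,0]},{"translation":[-0.2,-0.25,0.2],"rotation":[0,0,0]},{"translation":[-0.2,-0.25,0.2],"rotation":[0,0,0]},{"translation":[-0.2,-0.25,0.2],"rotation":[0,0,0]}]'
python3 - <<'E'
from h import *
goal((.4560-.0334,-.1838+.003,.091),-5.2)
snap('top','t2');snap('scene','s2');snap('wrist','w3')
im=[cv2.imread(f'pics/{n}.png') for n in('t2','s2')]
a=cv2.resize(im[0][110:260,330:430],(400,600),interpolation=cv2.INTER_CUBIC);b=cv2.resize(im[1][120:270,125:225],(400,600),interpolation=cv2.INTER_CUBIC)
cv2.imwrite('pics/c2.png',np.hstack([a,b]))
E
```

```text
clock: 3.62
ee_pos: [0.4248, -0.1812, 0.1448]
ee_rot: [0.74, 0.672, 0.001, 0.0]
ft_force: [0.9, 6.3, 5.8]
finger_gap: 0.126
finger_force: 64.9
T cm [ 0.02 -0.23 -0.02] rot [ 0.001 -0.    -0.006] j [-0.66  0.15  2.01  0.    0.98 -0.57] F [0.9 6.3 5.8] t 3.6167 gap 0.126 gp [ 0.4249 -0.1812  0.0908]
```

View pics/c2.png

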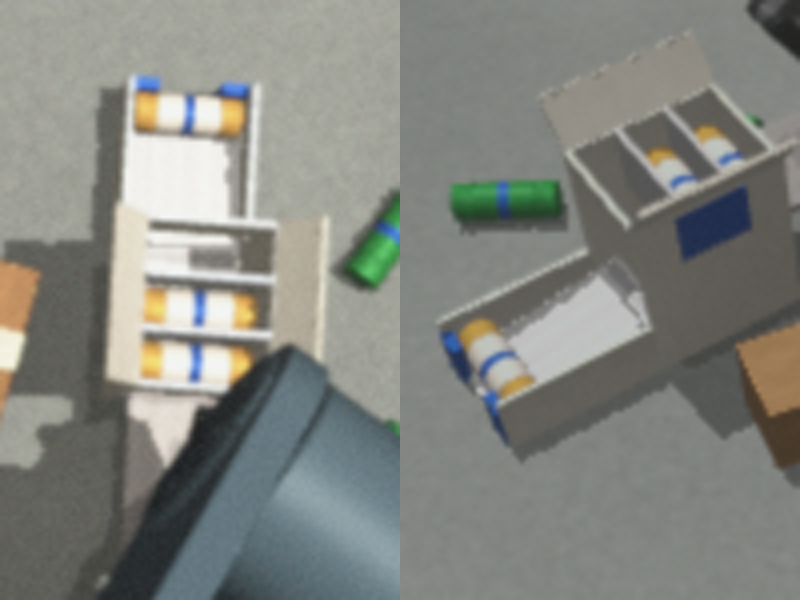

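The picture shows the released fuse resting at the lip (190,115 in the left half), with the middle and front fuses still in the hopper at (200,308) and (196,360). Next I push the gate shut.

```bash
python3 -m pendant '[{"translation":[0.05,1,-0.1],"rotation":[0,0,0]},{"translation":[0.1,2,-0.1],"rotation":[0,0,0]},{"translation":[0.15,3,-0.1],"rotation":[0,0,0]},{"translation":[0.15,3.4,-0.1],"rotation":[0,0,0]},{"translation":[0.15,3.6,-0.1],"rotation":[0,0,0]},{"translation":[0.15,3.6,-0.1],"rotation":[0,0,0]},{"translation":[0.15,3.6,-0.1],"rotation":[0,0,0]}]'
python3 - <<'E'
from h import *
goal((.4561,-.1838,.091),-5.2)
E
```

```text
clock: 4.35
ee_pos: [0.4568, -0.1839, 0.1448]
ee_rot: [0.74, 0.673, -0.004, -0.004]
ft_force: [-27.6, -3.5, 18.9]
finger_gap: 0.131
finger_force: 66.5
T cm [ 0.01 -0.07 -0.02] rot [-0.011  0.    -0.005] j [-0.62  0.22  1.93 -0.01  1.01 -0.52] F [-27.6  -3.5  18.9] t 4.35 gap 0.131 gp [ 0.4562 -0.1839  0.0908]
```

```bash
python3 -m pendant '[{"translation":[0,-0.3,-0.2],"rotation":[0,0,0]},{"translation":[0,-0.5,-0.2],"rotation":[0,0,0]},{"translation":[0,-0.5,-0.2],"rotation":[0,0,0]},{"translation":[0,-0.5,-4],"rotation":[0,0,0]},{"translation":[0,-0.5,-8],"rotation":[0,0,0]},{"translation":[0,-0.5,-10],"rotation":[0,0,0]},{"translation":[0,-0.5,-10],"rotation":[0,0,0]}]' 0.4
python3 - <<'E'
from h import *
snap('top','t3'); 
im=cv2.imread('pics/t3.png');cv2.imwrite('pics/t3c.png',cv2.resize(im[110:260,330:430],(400,600),interpolation=cv2.INTER_CUBIC))
o=bot.observe();s=snap('wrist','w4')
T=np.eye(4);T[:3,:3]=R.from_quat(o['ee_rot']).as_matrix();T[:3,3]=o['ee_pos'];np.save('pics/w4T.npy',T)
w=cv2.imread('pics/w4.png');cv2.imwrite('pics/w4c.png',np.hstack([cv2.resize(w,(533,400)),cv2.resize(im[110:260,330:430],(267,400),interpolation=cv2.INTER_CUBIC)]))
P=lambda U,V,z: ray('t2',(U+.5)/4-.5+330,(V+.5)/4-.5+110,z)
print('fuse',P(190,114,.024),'ends',P(134,112,.017),P(245,117,.017))
goal((.657,-.203,.20),-5.2)
E
```

```text
clock: 4.93
ee_pos: [0.4584, -0.1847, 0.2507]
ee_rot: [0.74, 0.672, 0.001, 0.005]
ft_force: [-0.1, -0.5, -0.6]
finger_gap: 0.4
finger_force: 0.0
fuse [ 0.6569334  -0.20431113  0.024     ] ends [ 0.66017128 -0.17505553  0.017     ] [ 0.65600983 -0.23582179  0.017     ]
T cm [-2.000e-02  2.019e+01 -7.600e-01] rot [ 0.003  0.001 -0.006] j [-0.62  0.05  1.87  0.    1.21 -0.53] F [ 0.3 -0.2 -0.7] t 5.0333 gap 0.398 gp [ 0.4563 -0.1834  0.1919]
```

View pics/w4c.png

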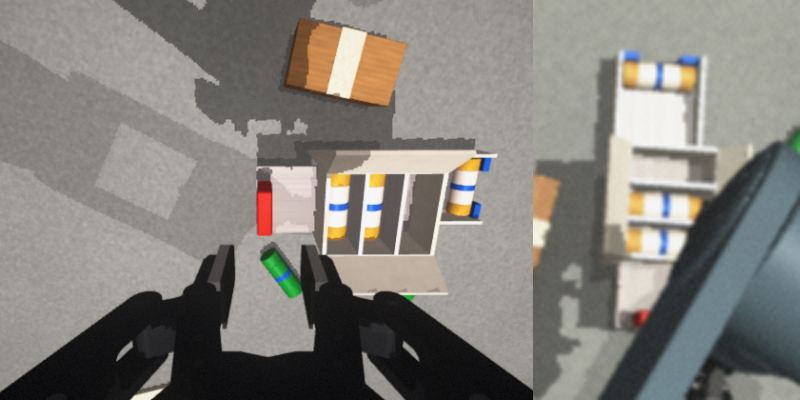

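The gate is shut, with the handle back at its starting place. Two fuses are in the hopper and one is at the lip. Next I go to a hover above the pickup, tilted 10°.

```bash
python3 -c "
from h import *
goal((.684,-.2065,.175),-5.2,(10,0,0))"
```

```text
T cm [-0.1  23.84  1.84] rot [ 0.177  0.001 -0.006] j [-0.62  0.05  1.87  0.    1.21 -0.53] F [ 0.3 -0.2 -0.7] t 5.0333 gap 0.398 gp [ 0.4563 -0.1834  0.1919]
```

```bash
python3 -m pendant '[{"translation":[-0.1,4,0],"rotation":[0,0,0]},{"translation":[-0.1,8,0],"rotation":[0.05,0,0]},{"translation":[-0.1,12,0],"rotation":[0.1,0,0]},{"translation":[-0.1,16,0],"rotation":[0.15,0,0]},{"translation":[-0.1,20,1],"rotation":[0.175,0,0]},{"translation":[-0.1,23.8,1.8],"rotation":[0.175,0,-0.006]},{"translation":[-0.1,23.8,1.8],"rotation":[0.175,0,-0.006]},{"translation":[-0.1,23.8,1.8],"rotation":[0.175,0,-0.006]}]' 0.45 80;  python3 - <<'E'
from h import *
o=bot.observe();s=snap('wrist','w5')
T=np.eye(4);T[:3,:3]=R.from_quat(o['ee_rot']).as_matrix();T[:3,3]=o['ee_pos'];np.save('pics/w5T.npy',T)
im=cv2.imread('pics/w5.png'); cv2.imwrite('pics/w5b.png',cv2.resize(im,(800,600),interpolation=cv2.INTER_CUBIC))
print(proj('w5',(.6565,-.204,.028),T)/.7)
goal((.6589,-.2042,.0308),-5.2,(10,0,0))
E
```

```text
clock: 5.7
ee_pos: [0.6919, -0.2061, 0.2198]
ee_rot: [0.735, 0.672, -0.06, -0.069]
ft_force: [-1.2, -0.5, 0.3]
finger_gap: 0.448
finger_force: 0.0
[401.49285073 295.79531402]
T cm [-0.12  0.23 14.04] rot [-0.006 -0.003  0.001] j [-0.43  0.67  1.12 -0.06  1.53 -0.34] F [-0.2  0.3  0.3] t 5.75 gap 0.452 gp [ 0.6816 -0.2053  0.1694]
```

View pics/w5b.png

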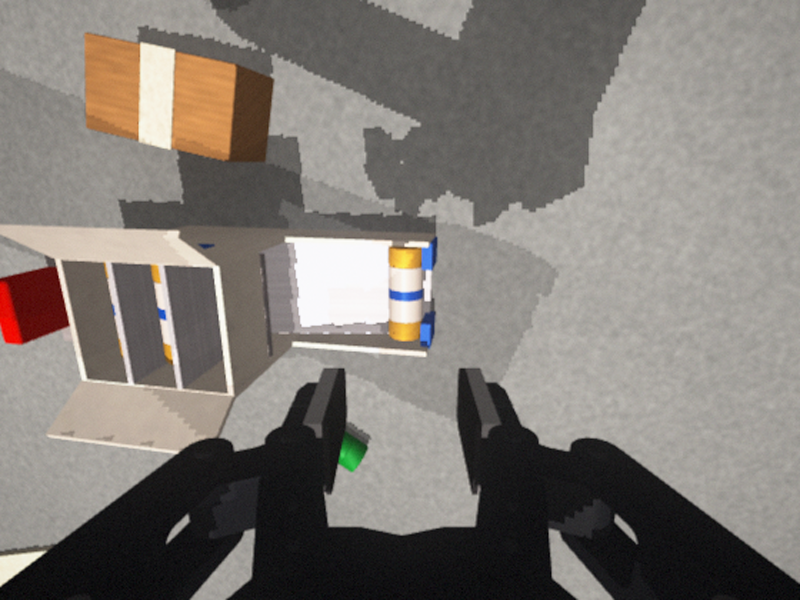

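The fuse is at (405,294), about 2 mm further towards the lip than predicted. I descend with that correction.

```bash
python3 -m pendant '[{"translation":[0,0.4,4],"rotation":[0,0,0]},{"translation":[0,0.4,8],"rotation":[0,0,0]},{"translation":[0,0.4,11],"rotation":[0,0,0]},{"translation":[0,0.4,13],"rotation":[0,0,0]},{"translation":[0,0.4,14],"rotation":[0,0,0]},{"translation":[0,0.4,14],"rotation":[0,0,0]},{"translation":[0,0.4,14],"rotation":[0,0,0]}]'; python3 -m pendant '[{"translation":[0,0,0],"rotation":[0,0,0]},{"translation":[0,0,0],"rotation":[0,0,0]},{"translation":[0,0,0],"rotation":[0,0,0]},{"translation":[0,0,0],"rotation":[0,0,0]}]' 0 80
python3 - <<'E'
from h import *
goal((.6589,-.2042,.0308),-5.2,(10,0,0))
o=bot.observe();s=snap('wrist','w6')
im=cv2.imread('pics/w6.png'); cv2.imwrite('pics/w6b.png',cv2.resize(im[180:400,140:420],(800,600),interpolation=cv2.INTER_CUBIC))
E
```

```text
clock: 6.33
ee_pos: [0.6717, -0.2056, 0.0901]
ee_rot: [0.736, 0.672, -0.058, -0.064]
ft_force: [-0.1, 0.3, 1.2]
finger_gap: 0.452
finger_force: 0.0
clock: 6.67
ee_pos: [0.6707, -0.2058, 0.0923]
ee_rot: [0.736, 0.672, -0.06, -0.066]
ft_force: [-12.8, 1.1, 13.4]
finger_gap: 0.176
finger_force: 74.8
T cm [ 0.05 -0.1   0.87] rot [-0.004  0.001 -0.   ] j [-0.44  0.77  1.24 -0.06  1.3  -0.33] F [-12.8   1.1  13.4] t 6.6667 gap 0.176 gp [ 0.6611 -0.2049  0.0392]
```

View pics/w6b.png

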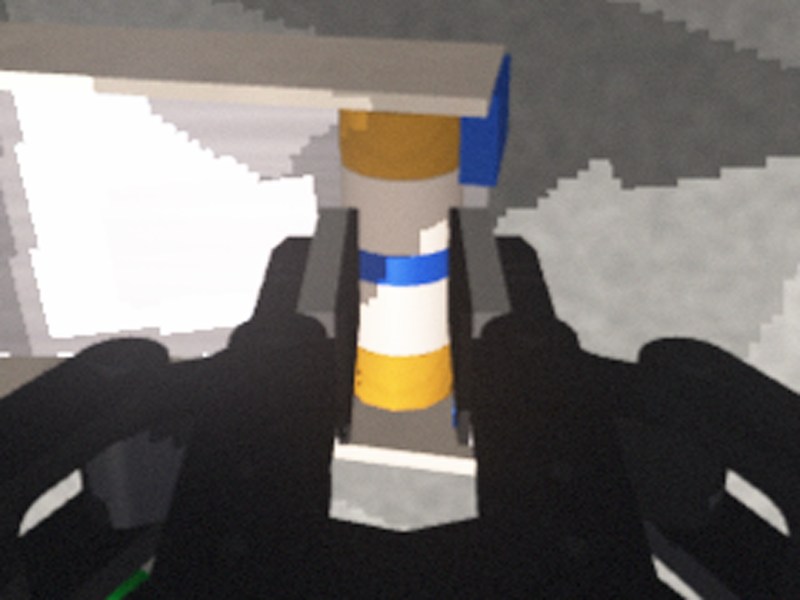

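It closed at 0.176, which is 15 mm and less than the 22 mm diameter, so the pads are too high on the fuse. I reopen and go lower.

```bash
python3 -m pendant '[{"translation":[0,0,0],"rotation":[0,0,0]},{"translation":[0,0,0],"rotation":[0,0,0]},{"translation":[0,0,0],"rotation":[0,0,0]},{"translation":[0,0,0],"rotation":[0,0,0]}]' 0.45 80
python3 - <<'E'
from h import *
goal((.6589,-.2042,.0308),-5.2,(10,0,0))
E
```

```text
clock: 7.05
ee_pos: [0.6725, -0.2055, 0.0897]
ee_rot: [0.736, 0.672, -0.058, -0.064]
ft_force: [0.6, -0.5, 1.2]
finger_gap: 0.449
finger_force: 0.0
T cm [ 0.01 -0.33  0.64] rot [ 0.002  0.    -0.   ] j [-0.44  0.77  1.24 -0.06  1.3  -0.33] F [ 0.6 -0.5  1.2] t 7.05 gap 0.449 gp [ 0.6633 -0.2047  0.0365]
```

```bash
python3 -m pendant '[{"translation":[0,-0.15,0.4],"rotation":[0,0,0]},{"translation":[0,-0.15,0.8],"rotation":[0,0,0]},{"translation":[0,-0.15,0.8],"rotation":[0,0,0]},{"translation":[0,-0.15,0.8],"rotation":[0,0,0]}]'; python3 -m pendant '[{"translation":[0,0,0],"rotation":[0,0,0]},{"translation":[0,0,0],"rotation":[0,0,0]},{"translation":[0,0,0],"rotation":[0,0,0]},{"translation":[0,0,0],"rotation":[0,0,0]}]' 0 90
python3 - <<'E'
from h import *
goal((.6589,-.2042,.0308),-5.2,(10,0,0))
E
```

```text
clock: 7.38
ee_pos: [0.6683, -0.2047, 0.08]
ee_rot: [0.736, 0.672, -0.059, -0.065]
ft_force: [0.4, 0.0, -0.4]
finger_gap: 0.452
finger_force: 0.0
clock: 7.72
ee_pos: [0.6684, -0.205, 0.0813]
ee_rot: [0.736, 0.672, -0.059, -0.065]
ft_force: [-5.0, 1.0, 4.6]
finger_gap: 0.223
finger_force: 88.3
T cm [-0.01 -0.06 -0.27] rot [-0.002 -0.001 -0.   ] j [-0.45  0.78  1.25 -0.06  1.28 -0.33] F [-5.   1.   4.6] t 7.7167 gap 0.223 gp [ 0.659  -0.2041  0.0281]
```

```bash
python3 -m pendant '[{"translation":[0,0,-1],"rotation":[0,0,0]},{"translation":[0,0,-2.5],"rotation":[0,0,0]},{"translation":[0,0,-4],"rotation":[0,0,0]},{"translation":[0,0,-6],"rotation":[0,0,0]},{"translation":[0,0,-6],"rotation":[0,0,0]},{"translation":[0,0,-6],"rotation":[0,0,0]}]'
python3 - <<'E'
from h import *
goal((.6589,-.2042,.0308),-5.2,(10,0,0))
o=bot.observe();s=snap('wrist','w7');snap('scene','s7')
T=np.eye(4);T[:3,:3]=R.from_quat(o['ee_rot']).as_matrix();T[:3,3]=o['ee_pos'];np.save('pics/w7T.npy',T)
w=cv2.imread('pics/w7.png');s=cv2.imread('pics/s7.png')
a=cv2.resize(w[180:400,140:420],(480,377),interpolation=cv2.INTER_CUBIC);b=cv2.resize(s[150:240,110:186],(318,377),interpolation=cv2.INTER_CUBIC)
cv2.imwrite('pics/w7b.png',np.hstack([a,b]))
E
```

```text
clock: 8.22
ee_pos: [0.6813, -0.2067, 0.1433]
ee_rot: [0.736, 0.672, -0.057, -0.062]
ft_force: [-0.2, -0.2, -0.7]
finger_gap: 0.221
finger_force: 88.8
T cm [ 0.06 -0.3   6.07] rot [ 0.006  0.002 -0.   ] j [-0.44  0.72  1.2  -0.06  1.38 -0.33] F [-0.2 -0.2 -0.7] t 8.2167 gap 0.221 gp [ 0.6722 -0.206   0.0901]
```

View pics/w7b.png

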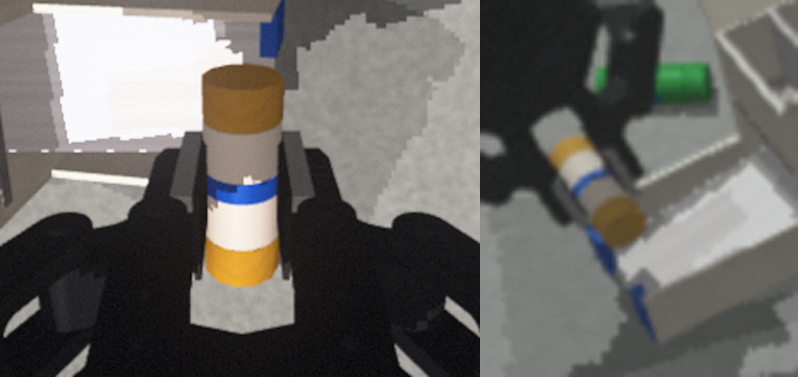

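The fuse is held between the pads near its middle, with the blue band at (242,189) and the end face from about (242,67) to (242,92). I'll work out its position in the tool from these pixels.

Run:
```python
from h import *
w=cv2.imread('pics/w7.png').astype(int)
# column profile along centre column and nearby
u=round(242/1.714+140)
for v in range(212,352,2): print(v,w[v,u].tolist(),end=' ')
print()
d=np.load('pics/w7.npz');I=np.eye(4)
t=np.linspace(0,2*np.pi,73)
for z0 in(.060,.064,.068,.072):
  for x0 in(0,):
    f=lambda x:np.array([proj('w7',(x,.011*np.cos(a),z0+.011*np.sin(a)),I) for a in t])
    A=f(x0+.029);B=f(x0-.029);C=f(x0)
    print(z0,x0,'far',A.min(0),A.max(0),'near',B.min(0),B.max(0),'band top side',C.min(0),C.max(0), proj('w7',(x0,0,z0-.011),I))
for v in (222,228,234,250): 
  r=w[v,u-30:u+31];print(v,[tuple(x) for x in r[::3].tolist()])
```

```text
212 [193, 194, 202] 214 [196, 194, 206] 216 [175, 177, 191] 218 [42, 73, 101] 220 [48, 76, 105] 222 [43, 76, 104] 224 [43, 73, 107] 226 [47, 79, 106] 228 [43, 74, 103] 230 [45, 75, 104] 232 [47, 87, 117] 234 [42, 92, 132] 236 [46, 93, 133] 238 [48, 94, 135] 240 [46, 93, 135] 242 [48, 96, 136] 244 [47, 95, 135] 246 [46, 95, 138] 248 [45, 95, 135] 250 [44, 92, 131] 252 [44, 93, 132] 254 [43, 97, 137] 256 [44, 95, 137] 258 [95, 114, 136] 260 [134, 143, 161] 262 [130, 139, 156] 264 [132, 139, 157] 266 [132, 142, 157] 268 [132, 141, 158] 270 [131, 141, 156] 272 [129, 140, 155] 274 [127, 139, 154] 276 [130, 141, 159] 278 [135, 144, 161] 280 [131, 140, 156] 282 [127, 137, 151] 284 [126, 137, 152] 286 [130, 138, 155] 288 [181, 103, 71] 290 [221, 107, 48] 292 [219, 106, 47] 294 [220, 108, 50] 296 [219, 108, 49] 298 [219, 106, 49] 300 [231, 231, 239] 302 [233, 241, 249] 304 [231, 239, 248] 306 [231, 240, 248] 308 [233, 241, 249] 310 [233, 241, 249] 312 [232, 240, 248] 314 [230, 240, 248] 316 [230, 238, 248] 318 [231, 240, 248] 320 [230, 238, 248] 322 [231, 239, 248] 324 [229, 238, 247] 326 [15
[... 1753 characters left out ...]
7, 73, 93), (77, 79, 81), (75, 79, 79)]
234 [(245, 245, 249), (245, 245, 249), (181, 194, 210), (52, 89, 123), (54, 93, 129), (53, 94, 131), (46, 91, 129), (50, 94, 135), (48, 95, 135), (47, 98, 137), (42, 92, 132), (47, 95, 134), (41, 92, 129), (38, 87, 129), (41, 90, 127), (41, 89, 125), (35, 79, 116), (37, 79, 111), (53, 76, 94), (149, 152, 155), (142, 148, 153)]
250 [(244, 244, 248), (244, 243, 248), (234, 234, 240), (54, 94, 132), (51, 93, 131), (49, 95, 136), (50, 97, 136), (49, 96, 135), (45, 94, 134), (46, 94, 134), (44, 92, 131), (42, 90, 129), (42, 92, 130), (43, 93, 131), (35, 85, 123), (38, 84, 121), (40, 84, 119), (34, 73, 105), (141, 147, 152), (151, 158, 159), (146, 151, 156)]
```

```bash
python3 -c "
from h import *
goal((.672,-.206,.22),-5.2,0,.0645)
goal((.581,.155,.22),29.3,0,.0645)"
```

```text
T cm [ -0.07  -3.22 -14.12] rot [-0.175 -0.001 -0.   ] j [-0.44  0.72  1.2  -0.06  1.38 -0.33] F [ 0.   0.  -0.3] t 8.3167 gap 0.224 gp [ 0.6681 -0.2048  0.0764]
T cm [ 35.05 -15.37 -11.95] rot [-0.169 -0.053 -0.601] j [-0.44  0.72  1.2  -0.06  1.38 -0.33] F [ 0.   0.  -0.3] t 8.3167 gap 0.224 gp [ 0.6681 -0.2048  0.0764]
```

```bash
python3 -m pendant '[{"translation":[0,-0.8,-4],"rotation":[-0.05,0,0]},{"translation":[0,-1.6,-8],"rotation":[-0.1,0,0]},{"translation":[0,-2.4,-12],"rotation":[-0.15,0,0]},{"translation":[0,-3.2,-14.1],"rotation":[-0.175,0,0]},{"translation":[0,-3.2,-14.1],"rotation":[-0.175,0,0]},{"translation":[0,-3.2,-14.1],"rotation":[-0.175,0,0]}]'; python3 -c "
from h import *
goal((.581,.155,.22),29.3,0,.0645)"
```

```text
clock: 8.82
ee_pos: [0.6723, -0.2056, 0.2857]
ee_rot: [0.739, 0.674, 0.001, 0.001]
ft_force: [-1.2, 0.6, -0.8]
finger_gap: 0.22
finger_force: 88.9
T cm [ 35.08 -12.38   0.08] rot [ 0.002  0.001 -0.603] j [-0.47  0.47  1.27  0.    1.4  -0.37] F [-1.2  0.6 -0.8] t 8.8167 gap 0.22 gp [ 0.6724 -0.2056  0.2212]
```

```bash
python3 -m pendant '[{"translation":[3.9,-1.3,0],"rotation":[0,0,-0.06]},{"translation":[7.8,-2.7,0],"rotation":[0,0,-0.13]},{"translation":[11.7,-4.1,0],"rotation":[0,0,-0.2]},{"translation":[15.6,-5.5,0],"rotation":[0,0,-0.27]},{"translation":[19.5,-6.9,0],"rotation":[0,0,-0.34]},{"translation":[23.4,-8.2,0],"rotation":[0,0,-0.41]},{"translation":[27.3,-9.6,0],"rotation":[0,0,-0.48]},{"translation":[31.2,-11,0],"rotation":[0,0,-0.55]}]'; python3 -c "
from h import *
goal((.581,.155,.20),29.3,0,.0645)"
```

```text
clock: 9.48
ee_pos: [0.5891, 0.1171, 0.2812]
ee_rot: [0.526, 0.85, -0.001, -0.003]
ft_force: [0.7, -0.3, -0.1]
finger_gap: 0.22
finger_force: 89.0
T cm [3.75 0.97 1.68] rot [-0.005 -0.003 -0.049] j [-0.    0.26  1.56  0.    1.33 -0.46] F [ 0.7 -0.3 -0.1] t 9.4833 gap 0.22 gp [0.5888 0.1171 0.2167]
```

```bash
python3 -m pendant '[{"translation":[3.7,1,1.7],"rotation":[0,0,-0.05]},{"translation":[3.7,1,1.7],"rotation":[0,0,-0.05]},{"translation":[3.7,1,1.7],"rotation":[0,0,-0.05]},{"translation":[3.7,1,1.7],"rotation":[0,0,-0.05]},{"translation":[3.7,1,1.7],"rotation":[0,0,-0.05]}]'
python3 - <<'E'
from h import *
o=bot.observe();s=snap('wrist','w8')
T=np.eye(4);T[:3,:3]=R.from_quat(o['ee_rot']).as_matrix();T[:3,3]=o['ee_pos'];np.save('pics/w8T.npy',T)
im=cv2.imread('pics/w8.png'); cv2.imwrite('pics/w8b.png',cv2.resize(im,(800,600),interpolation=cv2.INTER_CUBIC))
goal((.581,.155,.20),29.3,0,.0645)
H=np.array([.5565,.1987,0]);a=np.radians(29.3);X=np.array([np.cos(a),np.sin(a),0]);Y=np.array([-X[1],X[0],0]);Z=np.array([0,0,1])
for n,p in dict(stop=(0,-29,32),sprtop=(0,24,39),sprL=(-10,24,39),sprR=(10,24,39),jL=(-17,-24,40),jR=(17,-24,40),gL=(-12,19,34),gR=(12,19,34),ribL=(-8,0,20),ribR=(8,0,20),b1=(-30,56,12),b2=(30,56,12),b3=(-30,-44,12),b4=(30,-44,12)).items():
    print(n,np.round(proj('w8',H+(X*p[0]+Y*p[1]+Z*p[2])/1000,T)/.7))
E
```

```text
clock: 9.9
ee_pos: [0.5837, 0.1518, 0.2664]
ee_rot: [0.507, 0.862, -0.0, -0.001]
ft_force: [-0.8, -0.3, -0.7]
finger_gap: 0.218
finger_force: 89.0
T cm [ 0.45 -0.1   0.24] rot [-0.001 -0.001 -0.004] j [ 0.06  0.28  1.57  0.    1.3  -0.45] F [-0.4 -0.9 -0.3] t 9.95 gap 0.22 gp [0.584  0.1516 0.2024]
stop [400. 241.]
sprtop [400. 158.]
sprL [383. 158.]
sprR [416. 158.]
jL [374. 235.]
jR [426. 235.]
gL [381. 166.]
gR [419. 166.]
ribL [388. 195.]
ribR [412. 195.]
b1 [354. 107.]
b2 [445. 107.]
b3 [359. 257.]
b4 [442. 257.]
```

View pics/w8b.png

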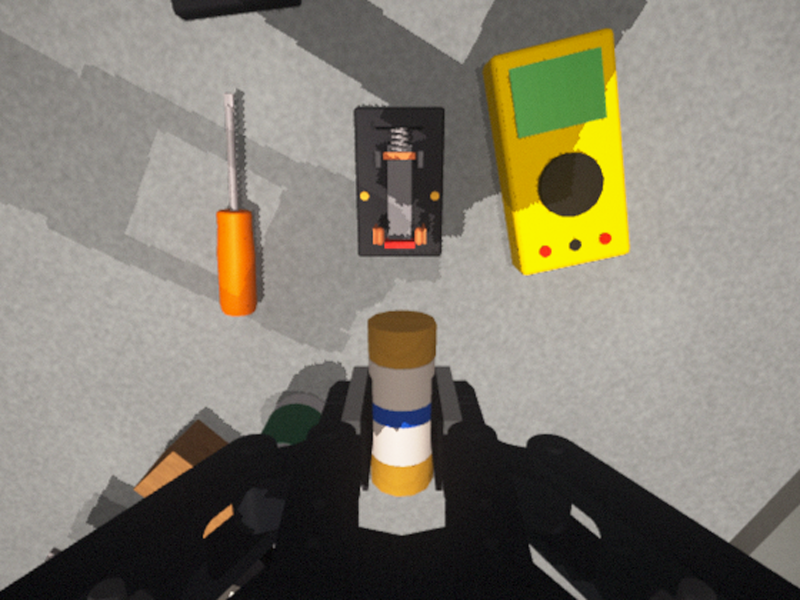

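The last wrist view matches my projected holder model. The base corners at (355,107), (445,108), (358,256), (442,256) were predicted within 1 px, and the spring is at the top and the clip at the bottom. Next I go in tilted 12° over the holder.

```bash
cat >> h.py <<'E'
Hh=np.array([.5565,.1987,0]);_a=np.radians(29.3);HX=np.array([np.cos(_a),np.sin(_a),0]);HY=np.array([-HX[1],HX[0],0])
def hold(x,y,z,phi):
    goal(Hh+HX*x/1000+HY*y/1000+[0,0,z/1000],29.3,(0,-phi,0),.0645)
    o=bot.observe(); r=R.from_quat(o['ee_rot']); d=o['ee_pos']+r.apply([0,0,.0645])-Hh; t=r.apply([1,0,0])
    print('fuse in holder mm',np.round([d@HX*1e3,d@HY*1e3,d[2]*1e3],1),'pitch',round(np.degrees(np.arcsin(-t[2])),1),'F hx,hy,z',np.round([o['ft_force']@HX,o['ft_force']@HY,o['ft_force'][2]],1))
E
python3 -c "
from h import *
hold(0,-3.5,70,12)"
```

```text
T cm [ 6.44 -0.11 13.39] rot [-0.001 -0.21  -0.004] j [ 0.06  0.28  1.57  0.    1.3  -0.45] F [-0.4 -0.9 -0.3] t 9.95 gap 0.22 gp [0.584  0.1516 0.2024]
fuse in holder mm [  0.9 -54.6 202.4] pitch -0.0 F hx,hy,z [-0.8 -0.6 -0.3]
```

```bash
python3 -m pendant '[{"translation":[3,-0.1,2],"rotation":[0,-0.1,0]},{"translation":[5.5,-0.1,5],"rotation":[0,-0.21,0]},{"translation":[6.4,-0.1,8.5],"rotation":[0,-0.21,-0.004]},{"translation":[6.4,-0.1,11.5],"rotation":[0,-0.21,-0.004]},{"translation":[6.4,-0.1,13.2],"rotation":[0,-0.21,-0.004]},{"translation":[6.4,-0.1,13.2],"rotation":[0,-0.21,-0.004]},{"translation":[6.4,-0.1,13.2],"rotation":[0,-0.21,-0.004]}]' - 100; python3 -c "
from h import *
hold(0,-3.5,70,12);hold(0,-3.5,55,12)"
```

```text
clock: 10.53
ee_pos: [0.5517, 0.2072, 0.135]
ee_rot: [0.503, 0.858, -0.054, 0.09]
ft_force: [0.1, -0.6, -0.6]
finger_gap: 0.214
finger_force: 100.7
T cm [0.06 0.   0.19] rot [-0.002 -0.     0.   ] j [ 0.24  0.41  1.7  -0.24  0.99 -0.14] F [ 0.1 -0.6 -0.6] t 10.5333 gap 0.214 gp [0.5582 0.1955 0.072 ]
fuse in holder mm [-0.1 -3.6 72. ] pitch 12.0 F hx,hy,z [-0.2 -0.6 -0.6]
T cm [0.37 0.   1.66] rot [-0.002 -0.     0.   ] j [ 0.24  0.41  1.7  -0.24  0.99 -0.14] F [ 0.1 -0.6 -0.6] t 10.5333 gap 0.214 gp [0.5582 0.1955 0.072 ]
fuse in holder mm [-0.1 -3.6 72. ] pitch 12.0 F hx,hy,z [-0.2 -0.6 -0.6]
```

```bash
python3 -m pendant '[{"translation":[0.2,0,0.8],"rotation":[0,0,0]},{"translation":[0.4,0,1.7],"rotation":[0,0,0]},{"translation":[0.5,0,2.2],"rotation":[0,0,0]},{"translation":[0.56,0,2.5],"rotation":[0,0,0]},{"translation":[0.56,0,2.5],"rotation":[0,0,0]},{"translation":[0.56,0,2.5],"rotation":[0,0,0]}]'; python3 -c "
from h import *
hold(0,-3.5,41,12)"
```

```text
clock: 11.03
ee_pos: [0.5518, 0.2083, 0.1102]
ee_rot: [0.502, 0.859, -0.053, 0.091]
ft_force: [0.9, -2.8, -0.8]
finger_gap: 0.211
finger_force: 100.6
T cm [ 0.05 -0.06  0.61] rot [0.    0.001 0.001] j [ 0.24  0.45  1.71 -0.25  0.94 -0.12] F [ 0.9 -2.8 -0.8] t 11.0333 gap 0.211 gp [0.5584 0.1966 0.0471]
fuse in holder mm [ 0.6 -2.7 47.1] pitch 12.0 F hx,hy,z [-0.6 -2.9 -0.8]
```

```bash
python3 -m pendant '[{"translation":[0.1,-0.06,0.3],"rotation":[0,0,0]},{"translation":[0.15,-0.06,0.6],"rotation":[0,0,0]},{"translation":[0.15,-0.06,0.6],"rotation":[0,0,0]},{"translation":[0.3,-0.06,0.65],"rotation":[0,0,0]},{"translation":[0.55,-0.06,0.7],"rotation":[0,0,0]},{"translation":[0.65,-0.06,0.7],"rotation":[0,0,0]},{"translation":[0.65,-0.06,0.7],"rotation":[0,0,0]}]'; python3 -c "
from h import *
hold(0,2.5,38,8)"
```

```text
clock: 11.62
ee_pos: [0.549, 0.2123, 0.1025]
ee_rot: [0.502, 0.859, -0.053, 0.091]
ft_force: [1.9, -5.2, 4.2]
finger_gap: 0.217
finger_force: 101.0
T cm [-0.38 -0.02  0.15] rot [0.001 0.071 0.002] j [ 0.25  0.46  1.71 -0.26  0.93 -0.11] F [ 1.9 -5.2  4.2] t 11.6167 gap 0.217 gp [0.5557 0.2006 0.0394]
fuse in holder mm [ 0.2  2.  39.4] pitch 12.1 F hx,hy,z [-1.  -5.5  4.2]
```

```bash
python3 -c "
from h import *
hold(0,2.5,36.5,7);hold(0,2,33,2);hold(0,1.5,30,-1)"
```

```text
T cm [-0.46 -0.02  0.3 ] rot [0.001 0.089 0.002] j [ 0.25  0.46  1.71 -0.26  0.93 -0.11] F [ 1.9 -5.2  4.2] t 11.6167 gap 0.217 gp [0.5557 0.2006 0.0394]
fuse in holder mm [ 0.2  2.  39.4] pitch 12.1 F hx,hy,z [-1.  -5.5  4.2]
T cm [-1.   -0.02  0.73] rot [0.001 0.176 0.002] j [ 0.25  0.46  1.71 -0.26  0.93 -0.11] F [ 1.9 -5.2  4.2] t 11.6167 gap 0.217 gp [0.5557 0.2006 0.0394]
fuse in holder mm [ 0.2  2.  39.4] pitch 12.1 F hx,hy,z [-1.  -5.5  4.2]
T cm [-1.31 -0.02  1.1 ] rot [0.    0.228 0.002] j [ 0.25  0.46  1.71 -0.26  0.93 -0.11] F [ 1.9 -5.2  4.2] t 11.6167 gap 0.217 gp [0.5557 0.2006 0.0394]
fuse in holder mm [ 0.2  2.  39.4] pitch 12.1 F hx,hy,z [-1.  -5.5  4.2]
```

```bash
python3 -m pendant '[{"translation":[-0.23,0,0.15],"rotation":[0,0.045,0]},{"translation":[-0.46,0,0.3],"rotation":[0,0.09,0]},{"translation":[-0.7,0,0.5],"rotation":[0,0.13,0]},{"translation":[-1,0,0.75],"rotation":[0,0.176,0]},{"translation":[-1.15,0,0.95],"rotation":[0,0.2,0]},{"translation":[-1.3,0,1.1],"rotation":[0,0.22,0]},{"translation":[-1.3,0,1.15],"rotation":[0,0.228,0]},{"translation":[-1.3,0,1.15],"rotation":[0,0.228,0]}]'; python3 -c "
from h import *
hold(0,1.5,30,0)"
```

```text
clock: 12.28
ee_pos: [0.5567, 0.1988, 0.096]
ee_rot: [0.505, 0.863, 0.004, -0.008]
ft_force: [-6.4, -7.3, 22.9]
finger_gap: 0.214
finger_force: 103.6
T cm [ 0.14 -0.02  0.15] rot [-0.    -0.018  0.001] j [ 0.14  0.48  1.69  0.02  0.98 -0.39] F [-6.4 -7.3 22.9] t 12.2833 gap 0.214 gp [0.5561 0.1998 0.0315]
fuse in holder mm [ 0.2  1.2 31.5] pitch -1.0 F hx,hy,z [-9.2 -3.2 22.9]
```

```bash
python3 -m pendant '[{"translation":[0,0,-0.2],"rotation":[0,0,0]},{"translation":[0,0,-0.3],"rotation":[0,0,0]},{"translation":[0,0,-0.3],"rotation":[0,0,0]},{"translation":[0,0,-0.3],"rotation":[0,0,0]}]' 0.45
python3 - <<'E'
from h import *
hold(0,1.5,30,0)
o=bot.observe()
s=snap('wrist','w9');T=np.eye(4);T[:3,:3]=R.from_quat(o['ee_rot']).as_matrix();T[:3,3]=o['ee_pos'];np.save('pics/w9T.npy',T)
E
```

```text
clock: 12.62
ee_pos: [0.5555, 0.1998, 0.0958]
ee_rot: [0.504, 0.863, 0.005, -0.008]
ft_force: [1.8, 0.8, -0.7]
finger_gap: 0.451
finger_force: 0.0
T cm [-0.    0.03  0.13] rot [-0.001 -0.019  0.002] j [ 0.14  0.48  1.69  0.02  0.98 -0.39] F [ 1.8  0.8 -0.7] t 12.6167 gap 0.451 gp [0.5548 0.2009 0.0313]
fuse in holder mm [-0.4  2.7 31.3] pitch -1.1 F hx,hy,z [ 2.  -0.2 -0.7]
```

```bash
python3 -m pendant '[{"translation":[0,0,-2],"rotation":[0,-0.01,0]},{"translation":[0,0,-5],"rotation":[0,-0.02,0]},{"translation":[0,0,-8],"rotation":[0,-0.02,0]},{"translation":[-2,0,-10],"rotation":[0,-0.02,0]},{"translation":[-4,0,-10],"rotation":[0,-0.02,0]},{"translation":[-4,0,-10],"rotation":[0,-0.02,0]},{"translation":[-4,0,-10],"rotation":[0,-0.02,0]}]'
python3 - <<'E'
from h import *
o=bot.observe()
T=np.eye(4);T[:3,:3]=R.from_quat(o['ee_rot']).as_matrix();T[:3,3]=o['ee_pos'];np.save('pics/w10T.npy',T)
snap('wrist','w10');snap('scene','s10');snap('top','t10')
hold(0,-40,130,0)
w=cv2.imread('pics/w10.png').astype(int)
def P(y,z,x=0): return proj('w10',Hh+HX*x/1e3+HY*y/1e3+[0,0,z/1e3],T)
t=np.linspace(0,2*np.pi,73)
for dz0,dz1,y0 in((0,0,0),(5,0,0),(10,0,0),(0,0,-2),(0,0,2)): # raise of -y end, +y end
    f=lambda y,dz:np.array([P(y+y0,31+dz+11*np.sin(a),11*np.cos(a)) for a in t])
    A=f(29,dz1);B=f(-29,dz0);C=P(y0,42+(dz0+dz1)/2)
    print(dz0,y0,'+y min/max',A.min(0).round(1),A.max(0).round(1),'-y',B.min(0).round(1),B.max(0).round(1),'band',C.round(1))
u=int(round(P(0,42)[0])); print('u',u)
v=0
lo=int(P(29,42)[1])-15; hi=int(P(-29,42)[1])+20
print([(v,*w[v,u].tolist()) for v in range(lo,hi)])
v=int(P(-10,42)[1]);print('row',v,[(c,*w[v,c].tolist()) for c in range(u-24,u+25,2)])
E
```

```text
clock: 13.25
ee_pos: [0.5766, 0.1625, 0.1953]
ee_rot: [0.505, 0.863, -0.0, 0.0]
ft_force: [-0.4, 0.8, 0.4]
finger_gap: 0.447
finger_force: 0.0
T cm [-0.01  0.07 -0.02] rot [-0.002  0.     0.002] j [ 0.08  0.35  1.63 -0.    1.16 -0.43] F [-0.4  1.1 -0.9] t 13.4 gap 0.449 gp [0.5753 0.1635 0.1298]
fuse in holder mm [ -0.8 -39.9 129.8] pitch 0.0 F hx,hy,z [ 0.1  1.1 -0.9]
0 0 +y min/max [265.1 120.5] [296.3 121.3] -y [266.3 196.5] [295.2 204.2] band [280.7 164.3]
5 0 +y min/max [265.1 120.5] [296.3 121.3] -y [266.  198.2] [295.5 206.1] band [280.7 164.9]
10 0 +y min/max [265.1 120.5] [296.3 121.3] -y [265.7 199.8] [295.8 208.1] band [280.7 165.5]
0 -2 +y min/max [265.2 123.3] [296.3 124.4] -y [266.3 199. ] [295.2 206.8] band [280.7 167.2]
0 2 +y min/max [265.1 117.6] [296.4 118.2] -y [266.2 194.1] [295.2 201.5] band [280.7 161.5]
u 281
[(106, 96, 97, 106), (107, 105, 107, 120), (108, 92, 92, 104), (109, 78, 80, 88), (110, 107, 106, 116), (111, 87, 91, 100), (112, 87, 89, 98), (113, 88, 87, 95), (114, 62, 65, 74), (115, 93, 96, 103), (116, 99, 112, 164), (117, 57, 99, 197), (118, 56, 100
[... 2071 characters left out ...]
(216, 143, 147, 154), (217, 144, 148, 151), (218, 147, 151, 153), (219, 144, 147, 153), (220, 146, 151, 155), (221, 147, 154, 159), (222, 150, 156, 159), (223, 151, 156, 163)]
row 178 [(257, 60, 57, 66), (259, 59, 59, 62), (261, 56, 57, 63), (263, 35, 35, 40), (265, 29, 30, 33), (267, 95, 104, 117), (269, 117, 128, 143), (271, 122, 133, 150), (273, 126, 136, 153), (275, 133, 144, 161), (277, 133, 142, 161), (279, 134, 146, 163), (281, 137, 146, 164), (283, 134, 143, 161), (285, 133, 145, 160), (287, 129, 142, 156), (289, 124, 135, 151), (291, 121, 135, 148), (293, 112, 123, 137), (295, 72, 77, 85), (297, 36, 38, 41), (299, 34, 32, 37), (301, 36, 38, 43), (303, 33, 35, 38), (305, 34, 38, 39)]
```

Run:
```python
from h import *
a=cv2.imread('pics/s10.png');b=cv2.imread('pics/scene1.png')
hsv=cv2.cvtColor(a,cv2.COLOR_BGR2HSV)
d=cv2.absdiff(a,b).max(2)
def sil(dz0,dz1,y0=0):
    t=np.linspace(0,2*np.pi,73);pts=[]
    for y,dz in((-29,dz0),(29,dz1)):
        for k in t: pts.append(proj('s10',Hh+HX*.011*np.cos(k)+HY*(y+y0)/1e3+[0,0,(31+dz)/1e3+.011*np.sin(k)]))
    m=np.zeros(a.shape[:2],np.uint8);cv2.fillConvexPoly(m,cv2.convexHull(np.float32(pts)).round().astype(int),1);return m
m0=sil(0,0);ys,xs=np.nonzero(m0);print('pred bbox',xs.min(),xs.max(),ys.min(),ys.max(),m0.sum())
obs=np.zeros_like(m0);win=np.s_[ys.min()-15:ys.max()+16,xs.min()-15:xs.max()+16]
V=hsv[...,2];S=hsv[...,1];Hu=hsv[...,0]
brass=(Hu>14)&(Hu<30)&(S>120)&(V>90); white=(V>135)&(S<70)&(d>50); blue=(Hu>100)&(Hu<130)&(S>110)&(V>60)
for n,q in(('brass',brass),('white',white),('blue',blue)):
    k=np.zeros_like(q);k[win]=q[win];yy,xx=np.nonzero(k);print(n,k.sum(),xx.mean().round(1) if k.sum() else '',yy.mean().round(1) if k.sum() else '')
    obs|=k.astype(np.uint8)
k=np.zeros_like(brass);k[win]=brass[win];n,l,st,c=cv2.connectedComponentsWithStats(k.astype(np.uint8));print(st[1:],c[1:].round(1))
for y in(-24.5,0,24.5):print('pred',y,[proj('s10',Hh+HY*y/1e3+[0,0,z/1e3]).round(1) for z in(31,36,42)])
for dz in(-4,0,3,6,10,14):
    m=sil(dz,0);print(dz,(m&obs).sum()/(m|obs).sum())
```

```text
pred bbox 309 346 304 327 524
brass 161 327.7 314.5
white 19 331.2 312.9
blue 34 326.1 314.4
[[310 303   8  12  66]
 [328 306   2   2   4]
 [336 312   9  13  81]
 [320 330   4   4  10]] [[313.3 308.4]
 [328.5 306.5]
 [340.2 317.8]
 [321.7 331.3]]
pred -24.5 [array([313.8, 311. ]), array([314. , 309.7]), array([314.3, 308. ])]
pred 0 [array([327.8, 315.4]), array([328.1, 314. ]), array([328.5, 312.4])]
pred 24.5 [array([341.9, 319.8]), array([342.3, 318.5]), array([342.8, 316.9])]
-4 0.3261261261261261
0 0.3442622950819672
3 0.35555555555555557
6 0.35992578849721707
10 0.3680297397769517
14 0.360146252285192
```

The caps agree with a level fuse to within about 2 mm. To be sure it is seated, I press lightly with closed fingertips near the clip end.

```bash
python3 -m pendant '[{"translation":[1.5,0.07,0],"rotation":[0,0,0]},{"translation":[3.2,0.07,2],"rotation":[0,0,0]},{"translation":[3.2,0.07,5],"rotation":[0,0,0]},{"translation":[3.2,0.07,6.3],"rotation":[0,0,0]},{"translation":[3.2,0.07,6.3],"rotation":[0,0,0]},{"translation":[3.2,0.07,6.3],"rotation":[0,0,0]}]' 0 30; python3 -m pendant '[{"translation":[0,0,0.4],"rotation":[0,0,0]},{"translation":[0,0,0.6],"rotation":[0,0,0]},{"translation":[0,0,0.8],"rotation":[0,0,0]},{"translation":[0,0,0.8],"rotation":[0,0,0]}]'; python3 -c "
from h import *
hold(0,-8,42,0)"
```

```text
clock: 13.9
ee_pos: [0.5606, 0.1915, 0.1317]
ee_rot: [0.504, 0.863, -0.001, -0.0]
ft_force: [-0.1, 0.7, 0.6]
finger_gap: 0.002
finger_force: 0.0
clock: 14.23
ee_pos: [0.5618, 0.1909, 0.1249]
ee_rot: [0.505, 0.863, -0.0, 0.001]
ft_force: [-0.4, 0.0, 0.9]
finger_gap: -0.002
finger_force: 0.0
T cm [ 0.14 -0.08  1.84] rot [0.001 0.002 0.001] j [ 0.13  0.44  1.68 -0.    1.03 -0.38] F [-0.4  0.   0.9] t 14.2333 gap -0.002 gp [0.5619 0.1908 0.0604]
fuse in holder mm [ 0.8 -9.5 60.4] pitch 0.1 F hx,hy,z [-0.3  0.2  0.9]
```

```bash
python3 -m pendant '[{"translation":[0.1,-0.08,0.3],"rotation":[0,0,0]},{"translation":[0.1,-0.08,0.6],"rotation":[0,0,0]},{"translation":[0.1,-0.08,0.8],"rotation":[0,0,0]},{"translation":[0.1,-0.08,0.8],"rotation":[0,0,0]}]'; python3 -m pendant '[{"translation":[0,0,0.2],"rotation":[0,0,0]},{"translation":[0,0,0.4],"rotation":[0,0,0]},{"translation":[0,0,0.4],"rotation":[0,0,0]},{"translation":[0,0,0.4],"rotation":[0,0,0]}]';  python3 -c "
from h import *
hold(0,-8,42,0)"
```

```text
clock: 14.57
ee_pos: [0.5599, 0.1914, 0.1159]
ee_rot: [0.505, 0.863, -0.001, 0.0]
ft_force: [-0.9, 0.7, 0.1]
finger_gap: 0.002
finger_force: 0.0
clock: 14.9
ee_pos: [0.5609, 0.1918, 0.1144]
ee_rot: [0.505, 0.863, 0.0, 0.001]
ft_force: [-4.8, 0.4, 12.9]
finger_gap: -0.001
finger_force: 6.5
T cm [ 0.02 -0.05  0.79] rot [0.001 0.002 0.002] j [ 0.13  0.45  1.68 -0.    1.01 -0.38] F [-4.8  0.4 12.9] t 14.9 gap -0.001 gp [0.5611 0.1918 0.0499]
fuse in holder mm [ 0.6 -8.3 49.9] pitch 0.1 F hx,hy,z [-4.   2.7 12.9]
```

The fingertips met the fuse top at 42 mm and it held firm at 13 N, so it is seated and level. I retreat, check that nothing else moved, and hand in.

```bash
python3 -m pendant '[{"translation":[0,0,-3],"rotation":[0,0,0]},{"translation":[0,0,-7],"rotation":[0,0,0]},{"translation":[0,0,-11],"rotation":[0,0,0]},{"translation":[-2,0,-14],"rotation":[0,0,0]},{"translation":[-2,0,-14],"rotation":[0,0,0]},{"translation":[-2,0,-14],"rotation":[0,0,0]},{"translation":[-2,0,-14],"rotation":[0,0,0]}]'
python3 - <<'E'
from h import *
a=snap('scene','s11')['color'];b=cv2.cvtColor(cv2.imread('pics/scene1.png'),cv2.COLOR_BGR2RGB)
ha,hb=[cv2.cvtColor(x,cv2.COLOR_RGB2HSV) for x in(a,b)]
for n,(lo,hi,box) in dict(meter=((22,150,80),(35,255,255),np.s_[340:420,270:380]),driver=((8,180,100),(18,255,255),np.s_[240:275,290:345]),carton=((8,80,50),(18,200,200),np.s_[190:240,205:265]),cap=((0,0,0),(180,255,50),np.s_[200:222,230:252]),label=((40,40,20),(95,255,120),np.s_[230:266,225:262]),gate=((0,180,90),(6,255,255),np.s_[130:165,220:245])).items():
    r=[]
    for h in(hb,ha):
        m=cv2.inRange(h[box],lo,hi);y,x=np.nonzero(m);r.append((len(x),x.mean().round(1),y.mean().round(1)) if len(x) else 0)
    print(n,r)
E
```

```text
clock: 15.48
ee_pos: [0.5696, 0.1742, 0.2519]
ee_rot: [0.505, 0.863, -0.001, 0.0]
ft_force: [-0.2, 1.2, -1.4]
finger_gap: 0.002
finger_force: 0.0
meter [(3310, np.float64(48.4), np.float64(44.0)), (3294, np.float64(48.3), np.float64(44.0))]
driver [(426, np.float64(27.3), np.float64(17.1)), (152, np.float64(29.9), np.float64(17.9))]
carton [(851, np.float64(26.8), np.float64(22.8)), (848, np.float64(26.7), np.float64(22.8))]
cap [(145, np.float64(11.3), np.float64(10.3)), (89, np.float64(11.9), np.float64(11.1))]
label [(389, np.float64(19.0), np.float64(21.5)), (383, np.float64(19.0), np.float64(21.5))]
gate [(51, np.float64(10.7), np.float64(13.3)), (50, np.float64(10.0), np.float64(13.5))]
```

```bash
python3 -c "
from cell import bot
print(bot.job_done())"
```

```text
the job is handed in; nothing more can be done
None
```

The job is handed in at about 15.5 s: the rearmost fuse is seated level in the smaller holder and the gate is shut on the other two, and in the last camera check the meter, carton and bottle had not moved (the screwdriver was partly hidden).

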